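# Lay out a customer's pedalboard

## Robot

A 6-joint arm with a two-finger parallel gripper is mounted at the origin on the work surface. World frame = base frame: x ahead of the robot, y to its left, z up, the work surface at z = 0. Lengths are in m, angles in rad, forces in N, time in s.
With the tool pointing down it reaches from about 0.375 to 0.9 m from the base axis. Payload 3.1 kg.
Tool frame: the origin (TCP) lies at the centre of the arm's flange, where the gripper is bolted on; the fingertips stand 173 mm ahead of it and the grasp point (between the pads) lies 155 mm ahead of it; z points along the fingers, y is the line along which they close (so a half turn about z gives the same grasp; the last joint's range is limited). The gripper opens to 85 mm and grips with 20 to 120 N. Pads are 22 mm wide; open, the fingers measure 114 mm over their backs; the gripper's body (76 mm by 85 mm) begins 54 mm behind the grasp point. The pads swing forward as they close: fully open they stand 13 mm farther back than shut.
Start: joints at [-1.381, 0.527, 1.433, -0, 1.181, -0.178], TCP at [0.225, -0.583, 0.405] pointing down, gripper open.
Joint ranges: [-3.08, 3.08], [-0.75, 2.2], [0.22, 2.44], [-1.43, 4.57], [0, 2.65], [-2.85, 2.85]. Speed limits (rad/s): [2.79, 2.79, 3.14, 3.14, 3.14, 3.14].

## Interface

Orientations are given as a rotation vector (axis times angle).
In Python, from plant import ctrl gives the robot as it stands.
- The arm moves only by the shell command python3 -m crank 'ROWS' [OPENING] [FORCE]. ROWS is JSON, a list of rows, each a list of 6 numbers: the shift along the tool's x, y, z in mm, then the turn, a rotation vector about the tool's x, y, z in degrees. In form: [[x, y, z, wx, wy, wz], ...]. A call has 1 to 12 rows; each row shifts and turns the commanded pose from where the row before left it, along the tool's axes as they then stand; what a row does not reach is not made up. A row lasts 1/10 s, in which the tool goes at most 50 mm and 8.59 degrees, less where a joint would pass 70% of its speed; a pose out of reach is approached as far as the arm can. A call is refused whole if a number of a shift passes 50 or a number of a turn 8.59, either way. A call with a gripper value outside its range is refused whole. OPENING is the opening, from -1 (shut) to 1 (fully open), set as the call begins (- or left out, the last holds). The fingers move at their own pace and stop on an object; FORCE is the grip in N (left out, the last holds). Time passes only in rows, so rows that do not move let the fingers close. It gives the time, the measured TCP pose, the force, the opening and the grip force at its end, in the units of the state.
- ctrl.get_state(): the state, without advancing time (a new reading comes with each control period).
- ctrl.grab_frame(name): name is "scene" or "side" or "wrist"; returns (picture, depth): 480x640x3 uint8, red, green, blue; 480x640 float32, m along the optical axis (not along the pixel's ray), 0 where there is no reading.
- ctrl.camera_info(name): a dict with "mtx" (3x3 intrinsics, pixels), "T" (4x4, takes a point from camera to world coordinates). Camera axes: x right, y down, z forward; pixel columns grow to the right and rows downward; lengths in m; the calibration is good to about 2 mm. A picture is of the moment at which its call begins: read the wrist's pose just before it. camera_info takes no time and is no camera call; for the wrist camera it gives the pose at the moment of the call.
- ctrl.finish_job(): hands the job in; it is judged then, once.
The state is a dict: "time_s": time; "qpos": joint angles; "qd": joint speeds; "effort": joint torques, N m; "eef_pos": TCP position; "tcp_rot": TCP orientation; "ft_force": force on the tool from outside, world axes, zero at the start; "torque": the same for the moment, N m; "opening": finger opening in m; "gripper_force": force on a finger pad.
Only numpy, scipy, OpenCV 4.12 (cv2) and the standard library are available. Lean on these libraries where they do the work, as an engineer would, in place of code of your own. Each camera call takes 0.05 s, during which the arm holds its last target. There are 200 camera calls.

## Task

Build up the customer's pedalboard: set each of the four effects pedals squarely inside the border of its own colour on the board, with its footswitch towards the board's front edge, the long edge nearest the robot. Set the pedals down gently, do not drop them, and leave every one standing flat on its pad; leave the solder reel and the bottle alone.

Things in the scene. Friction and masses are not known exactly. Their poses are not given: they have to be found in the camera images.
- pedal_yellow: Loose yellow effects pedal, a box 112 long (x) x 60 wide (y) x 31 high mm, about 300 g, upright on the bench. Steel footswitch near its front end, two black knobs side by side near its rear (14 mm high), two 5 mm jacks on the rear end; bare flat long sides. Origin: on the underside, below the footswitch; x to the rear (knobs), z up. The middle of the box is 28 mm from the origin along +x.
- pedal_blue: Loose blue effects pedal, a box 112 long (x) x 60 wide (y) x 31 high mm, about 320 g, upright on the bench. Steel footswitch near its front end, three black knobs near its rear (14 mm high), two 5 mm jacks on the rear end; bare flat long sides. Origin: on the underside, below the footswitch; x to the rear (knobs), z up. The middle of the box is 28 mm from the origin along +x.
- pedal_green: Loose green effects pedal, a box 100 long (x) x 50 wide (y) x 25 high mm, about 220 g, upright on the bench. Steel footswitch near its front end, two black knobs side by side near its rear (14 mm high), two 5 mm jacks on the rear end; bare flat long sides. Origin: on the underside, below the footswitch; x to the rear (knobs), z up. The middle of the box is 28 mm from the origin along +x.
- pedal_red: Loose red effects pedal, a box 93 long (x) x 38 wide (y) x 31 high mm, about 180 g, upright on the bench. Steel footswitch near its front end, one black knob near its rear (14 mm high), two 5 mm jacks on the rear end; bare flat long sides. Origin: on the underside, below the footswitch; x to the rear (knobs), z up. The middle of the box is 28 mm from the origin along +x.
- pad_yellow: Flat pad 130 x 78 mm: grey field of the yellow pedal's size, 9 mm yellow border, yellow spot for the footswitch. Fixed on a fixed black pedalboard (440 wide, 145 deep), pads 105 mm apart. Origin: on the TOP face (32 mm above the bench) at the spot; x from the board's front edge (nearest the robot) to its rear, z up. The middle of the pad is 28 mm from the origin along +x.
- pad_blue: Flat pad 130 x 78 mm: grey field of the blue pedal's size, 9 mm blue border, blue spot for the footswitch. Fixed on a fixed black pedalboard (440 wide, 145 deep), pads 105 mm apart. Origin: on the TOP face (32 mm above the bench) at the spot; x from the board's front edge (nearest the robot) to its rear, z up. The middle of the pad is 28 mm from the origin along +x.
- pad_green: Flat pad 118 x 68 mm: grey field of the green pedal's size, 9 mm green border, green spot for the footswitch. Fixed on a fixed black pedalboard (440 wide, 145 deep), pads 105 mm apart. Origin: on the TOP face (32 mm above the bench) at the spot; x from the board's front edge (nearest the robot) to its rear, z up. The middle of the pad is 28 mm from the origin along +x.
- pad_red: Flat pad 111 x 56 mm: grey field of the red pedal's size, 9 mm red border, red spot for the footswitch. Fixed on a fixed black pedalboard (440 wide, 145 deep), pads 105 mm apart. Origin: on the TOP face (32 mm above the bench) at the spot; x from the board's front edge (nearest the robot) to its rear, z up. The middle of the pad is 28 mm from the origin along +x.
- solder_reel: Loose reel of bright solder with a pale end label, 58 mm diameter, 50 mm high, standing on end beside the work; to be left alone. Origin: centre of its underside.
- cleaner_bottle: Loose small amber glass bottle with a paper label and black cap, 48 mm diameter, 120 mm high, standing beside the work; to be left alone. Origin: centre of its underside.

How it is judged:
By the outcome, as a careful person would: the job done as asked, in the order asked, and still so for the second after the job is handed in, with the robot touching nothing.
It also fails if it takes over 99 s, if anything falls off the work surface, if the arm or the gripper's body presses on something with over 40 N, if the wrist force passes 120 N, or if a joint passes its speed limit or range.

## Working session

There is one attempt and no reset: what is moved stays moved. The work goes in short steps, Python scripts to look and compute and a shell command to move; the robot and the scene stay as the last step left them, time stands still between calls to the robot, and variables do not carry over. Pictures are saved under pics/ and viewed, at most 14 in all, crops included, and the job is handed in when it is done.

```bash
mkdir -p pics; ls; python3 - <<'E'
from plant import ctrl
import cv2,numpy as np
s=ctrl.get_state();print(s)
for n in("scene","side"):
    p,d=ctrl.grab_frame(n);np.savez(f"pics/{n}0.npz",p=p,d=d);cv2.imwrite(f"pics/{n}0.png",p[...,::-1])
    i=ctrl.camera_info(n);print(n,i)
E
```

```text
pics
{'time_s': 0.0, 'qpos': array([-1.38050152e+00,  5.28499146e-01,  1.43387621e+00, -6.80825312e-06,
        1.18140885e+00, -1.78464205e-01]), 'qd': array([-8.99880567e-04,  6.45624642e-04, -6.44377545e-04, -6.27648744e-05,
       -1.01126762e-03, -2.10042059e-03]), 'effort': array([ 1.26522700e-04, -4.42346013e+01, -1.78023058e+01, -1.05995666e-04,
        8.34646431e-03,  8.56398003e-06]), 'eef_pos': array([ 0.22527011, -0.58263476,  0.40372125]), 'tcp_rot': array([-3.08618821e+00, -5.75571119e-01,  3.02312907e-05]), 'ft_force': array([ 0.33375639,  0.1448459 , -0.66444107]), 'torque': array([-0.0042217 ,  0.00283262,  0.02680092]), 'gripper_force': 0.0, 'opening': 0.08537897367842733}
scene {'mtx': array([[480.27173684,   0.        , 315.43092696],
       [  0.        , 480.27173684, 231.07579021],
       [  0.        ,   0.        ,   1.        ]]), 'T': array([[ 3.10698200e-01,  6.82694095e-01, -6.61358754e-01,
         1.26036687e+00],
       [ 9.50508041e-01, -2.23921414e-01,  2.15391888e-01,
        -2.37098948e-01],
       [-1.04561765e-03, -6.95548685e-01, -7.18478206e-01,
         8.19766131e-01],
       [ 0.00000000e+00,  0.00000000e+00,  0.00000000e+00,
         1.00000000e+00]])}
side {'mtx': array([[470.4521553 ,   0.        , 320.52503496],
       [  0.        , 470.4521553 , 242.4660444 ],
       [  0.        ,   0.        ,   1.        ]]), 'T': array([[-0.87299971, -0.27127867,  0.40531394,  0.14048696],
       [-0.48759052,  0.50464932, -0.71244968,  0.70288824],
       [-0.01126901, -0.8195956 , -0.57283162,  0.61878379],
       [ 0.        ,  0.        ,  0.        ,  1.        ]])}
```

View pics/scene0.png

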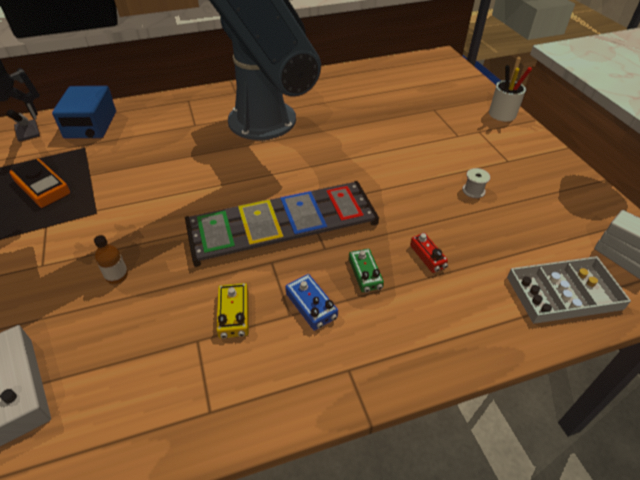

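View pics/side0.png

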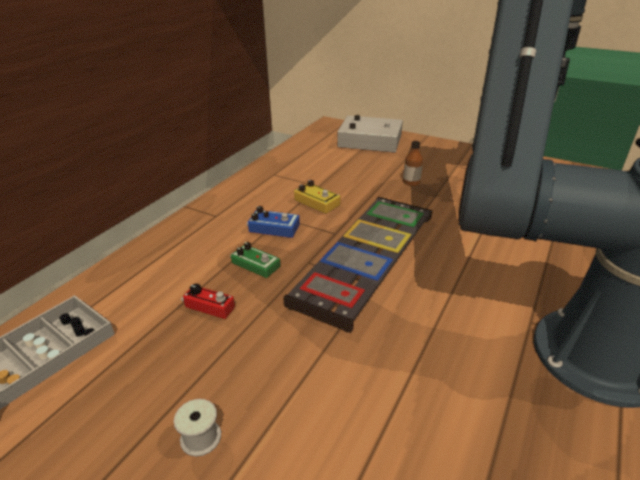

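Both views show the board, with pads green, yellow, blue and red at about (215,232), (260,221), (303,212) and (345,203) in scene. The pedals are yellow (232,310), blue (312,300), green (366,270) and red (430,252), with footswitches roughly towards the robot. Bottle is at (113,262), reel at (477,183).

```bash
cat > h.py <<'E'
from plant import ctrl
import cv2,numpy as np
HS={'yellow':(22,33),'blue':(105,125),'green':(50,80),'red':(172,6)}
def mask(p,c,smin=110,vmin=50):
    h=cv2.cvtColor(p,cv2.COLOR_RGB2HSV);a,b=HS[c]
    H=h[...,0];m=((H>=a)&(H<=b)) if a<b else ((H>=a)|(H<=b))
    return (m&(h[...,1]>smin)&(h[...,2]>vmin)).astype(np.uint8)
def blobs(m,amin=60):
    n,l,st,ce=cv2.connectedComponentsWithStats(m)
    return [(l==i,st[i]) for i in range(1,n) if st[i][4]>amin]
def rays(uv,i):
    uv=np.atleast_2d(uv).astype(float);K=i['mtx']
    d=np.c_[(uv[:,0]-K[0,2])/K[0,0],(uv[:,1]-K[1,2])/K[1,1],np.ones(len(uv))]
    return i['T'][:3,3],d@i['T'][:3,:3].T
def onplane(uv,i,z):
    o,d=rays(uv,i);return o+d*((z-o[2])/d[:,2])[:,None]
def dep(uv,d,i):
    uv=np.atleast_2d(uv);o,r=rays(uv,i);return o+r*d[uv[:,1].astype(int),uv[:,0].astype(int)][:,None]
def tri(os,ds):
    A=0;b=0
    for o,d in zip(os,ds):
        d=d/np.linalg.norm(d);P=np.eye(3)-np.outer(d,d);A=A+P;b=b+P@o
    return np.linalg.solve(A,b)
E
python3 - <<'E'
from h import *
np.set_printoptions(precision=3,suppress=True)
for n in("scene","side"):
    z=np.load(f"pics/{n}0.npz");p,d=z['p'],z['d'];i=ctrl.camera_info(n)
    for c in HS:
        for m,st in blobs(mask(p,c)):
            v,u=np.nonzero(m&(d>0))
            if len(u)<40: continue
            P=dep(np.c_[u,v],d,i)
            P=P[(P[:,0]>.3)&(P[:,0]<1)&(abs(P[:,1])<.6)]
            if len(P)<40 : continue
            top=P[P[:,2]>np.percentile(P[:,2],90)-.008]
            r=cv2.minAreaRect((top[:,:2]*1000).astype(np.float32))
            print(n,c,st,np.median(P[:,2]).round(3),np.percentile(P[:,2],[5,95]),[np.round(x,1) for x in r])
E
```

```text
scene yellow [238 200  45  44 521] 0.03 [0.019 0.032] [array([ 458.5, -113.5]), array([136.6,  81.9]), np.float64(0.1)]
scene yellow [ 217  283   31   54 1179] 0.029 [0.024 0.032] [array([ 676.9, -222.5]), array([ 59.8, 113. ]), np.float64(77.9)]
scene blue [281 192  46  42 398] 0.03 [0.027 0.032] [array([461.3,  -8.2]), array([ 80.1, 132.1]), np.float64(89.2)]
scene blue [293 279  33  34 476] 0.03 [0.028 0.033] [array([705.1, -66.8]), array([86. , 41.9]), np.float64(14.7)]
scene blue [286 286  51  43 369] 0.027 [0.012 0.03 ] [array([724.4, -84.9]), array([118.5,  53.2]), np.float64(43.2)]
scene green [197 211  38  42 394] 0.029 [0.027 0.032] [array([ 458.7, -218.5]), array([ 70. , 127.5]), np.float64(89.9)]
scene green [350 253  33  38 144] 0.022 [0.017 0.025] [array([670.5,  53.4]), array([104.1,  43.6]), np.float64(22.3)]
scene green [355 253  19  26 208] 0.024 [0.022 0.027] [array([661. ,  72.5]), array([28.9, 73.6]), np.float64(85.6)]
scene red [326 185  38  36 436] 0.03 [0.026 0.032] [array([459.2,  97.5]), array([ 61.9, 123.9]), np.float64(89.4)]
scene red [411 235  36  38 558
[... 548 characters left out ...]
7.9)]
side blue [321 243  71  37 363] 0.032 [0.031 0.034] [array([460. ,  -6.4]), array([128.3,  81.7]), np.float64(0.1)]
side green [384 213  38  14  92] 0.032 [0.03  0.034] [array([ 422.1, -198.7]), array([92.2, 53.8]), np.float64(43.8)]
side green [243 249  19  14 123] 0.026 [0.025 0.029] [array([662.6,  73.3]), array([25.9, 58.3]), np.float64(84.7)]
side green [232 255  47  22 349] 0.018 [0.009 0.025] [array([650.6,  95.3]), array([101.5,  41.5]), np.float64(20.8)]
side red [299 272  66  37 721] 0.032 [0.029 0.034] [array([462.7,  93.5]), array([ 69.5, 116.6]), np.float64(89.6)]
side red [183 288  52  31 942] 0.028 [0.007 0.033] [array([657., 227.]), array([91.5, 37.6]), np.float64(6.4)]
```

```bash
python3 -m crank '[[0,0,0,0,0,7.04],[0,0,0,0,0,7.04],[0,0,0,0,0,7.05]]' 1 40; python3 -m crank '[[27,-40,-10,0,0,0],[27,-40,-10,0,0,0],[27,-40,-10,0,0,0],[27,-40,-10,0,0,0],[27,-40,-10,0,0,0],[27,-40,-10,0,0,0],[27,-40,-10,0,0,0],[27,-40,-10,0,0,0],[27,-40,-10,0,0,0],[27,-40,-10,0,0,0],[27,-40,-10,0,0,0],[0,0,0,0,0,0]]'; python3 - <<'E'
from h import *
s=ctrl.get_state();i=ctrl.camera_info("wrist");p,d=ctrl.grab_frame("wrist")
np.savez("pics/w0.npz",p=p,d=d,T=i['T'],mtx=i['mtx']);cv2.imwrite("pics/w0.png",p[...,::-1])
print(s['eef_pos'],s['tcp_rot'],s['time_s'],s['qpos'],s['qd']);print(i)
E
```

```text
time_s: 0.4
eef_pos: [0.2253, -0.5827, 0.4041]
tcp_rot: [-3.14, 0.008, 0.0]
ft_force: [0.6, 0.1, -1.0]
opening: 0.0854
gripper_force: 0.0
time_s: 1.6
eef_pos: [0.5245, -0.1383, 0.5159]
tcp_rot: [-3.141, -0.012, -0.006]
ft_force: [-0.0, 0.2, -0.4]
opening: 0.0851
gripper_force: 0.0
[ 0.52454425 -0.13831888  0.51590439] [-3.14061389 -0.0116578  -0.0059458 ] 1.6 [-0.46449175  0.29907128  1.49190722  0.00262284  1.34766542  1.09830409] [-0.08667725  0.00444557  0.04754126 -0.07809418 -0.01333328 -0.05391381]
{'mtx': array([[340.65360915,   0.        , 322.896421  ],
       [  0.        , 340.65360915, 242.72258719],
       [  0.        ,   0.        ,   1.        ]]), 'T': array([[ 6.93318568e-03, -9.65534419e-01, -2.60183043e-01,
         5.90659625e-01],
       [-9.99974439e-01, -7.14890338e-03, -1.17210532e-04,
        -1.36564228e-01],
       [-1.74685263e-03,  2.60177205e-01, -9.65559304e-01,
         4.84504837e-01],
       [ 0.00000000e+00,  0.00000000e+00,  0.00000000e+00,
         1.00000000e+00]])}
```

View pics/w0.png

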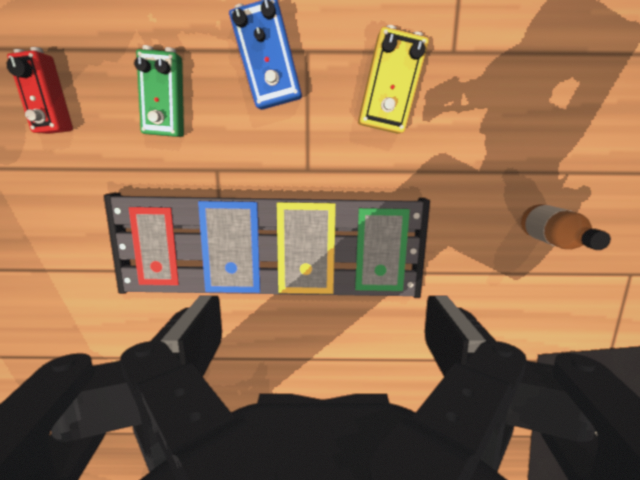

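The wrist view shows all four pads, at (153,245), (230,245), (306,247) and (382,250). The pedals are red (40,92), green (160,92), blue (265,55) and yellow (393,80), and every footswitch is towards the robot. I'll take two views from nearer the pedals.

```bash
cat >> h.py <<'E'
def snap(n):
    i=ctrl.camera_info("wrist");s=ctrl.get_state();p,d=ctrl.grab_frame("wrist")
    np.savez(f"pics/{n}.npz",p=p,d=d,T=i['T'],mtx=i['mtx']);cv2.imwrite(f"pics/{n}.png",p[...,::-1])
    print(s['eef_pos'],s['tcp_rot'],s['time_s'],abs(s['qd']).max())
E
python3 -c "from h import *;snap('w1')"
python3 -m crank '[[35,-16,13,0,0,0],[35,-16,13,0,0,0],[35,-16,13,0,0,0],[35,-16,13,0,0,0],[35,-16,13,0,0,0],[0,0,0,0,0,0],[0,0,0,0,0,0],[0,0,0,0,0,0]]';python3 -c "from h import *;snap('w2')"
python3 -m crank '[[-10,-40,0,0,0,0],[-10,-40,0,0,0,0],[-10,-40,0,0,0,0],[-10,-40,0,0,0,0],[0,0,0,0,0,0],[0,0,0,0,0,0],[0,0,0,0,0,0]]';python3 -c "from h import *;snap('w3')"
python3 - <<'E'
from h import *
np.set_printoptions(precision=4,suppress=True)
for n in("w1","w2","w3"):
    i=z=np.load(f"pics/{n}.npz");p,d=z['p'],z['d']
    for c in HS:
        for m,st in blobs(mask(p,c),100):
            if min(st[0],st[1])<2 or st[0]+st[2]>637: continue
            v,u=np.nonzero(m&(d>0)); P=dep(np.c_[u,v],d,i)
            zt=np.percentile(P[:,2],80); k=abs(P[:,2]-zt)<.005
            Q=onplane(np.c_[u,v][k],i,zt)
            r=cv2.minAreaRect((Q[:,:2]*1000).astype(np.float32))
            print(n,c,st,'z',zt.round(4),[np.round(x,1) for x in r])
E
```

```text
[ 0.52335961 -0.14034183  0.51500407] [3.14126135e+00 8.72590575e-03 1.29073601e-03] 1.65 0.06743284941764158
time_s: 2.5
eef_pos: [0.6964, -0.0647, 0.4497]
tcp_rot: [3.141, -0.003, -0.002]
ft_force: [-0.7, -0.4, 0.2]
opening: 0.0856
gripper_force: 0.0
[ 0.69638445 -0.06468059  0.44969165] [ 3.14126673e+00 -3.25038203e-03 -2.03846066e-03] 2.5 0.019986043224549697
time_s: 3.25
eef_pos: [0.6573, 0.0956, 0.4506]
tcp_rot: [3.141, -0.002, 0.002]
ft_force: [0.1, 0.6, 0.9]
opening: 0.0852
gripper_force: 0.0
[0.65725897 0.09560711 0.45059684] [ 3.14086417e+00 -2.33881160e-03  2.31665776e-03] 3.25 0.011767570620555159
w1 yellow [ 358   25   68  105 3692] z 0.0315 [array([ 673.5, -220.4]), array([ 57.6, 109.1]), np.float64(78.0)]
w1 yellow [ 274  200   60   92 1297] z 0.0317 [array([ 459.3, -112.7]), array([ 79.8, 130.8]), np.float64(89.2)]
w1 blue [ 238    9   50   84 2213] z 0.0319 [array([703.5, -65.5]), array([86.4, 40.1]), np.float64(14.8)]
w1 blue [ 196  200   62   91 1631] z 0.0318 [array([460.,  -8.]), array([ 78.8, 129.5]), np.float64(89.7)]
w1 green [140  50  40  84 763] z 0.0237 [ar
[... 2198 characters left out ...]
z 0.0244 [array([669.8,  90.6]), array([ 43.5, 104.2]), np.float64(59.5)]
w3 green [358 172  10  72 171] z 0.0239 [array([657.3,  51.2]), array([ 3., 84.]), np.float64(85.8)]
w3 green [ 329  176   29   63 1093] z 0.0256 [array([658.9,  73.3]), array([28.8, 72.7]), np.float64(85.7)]
w3 green [538 320  62  44 744] z 0.0313 [array([ 486.3, -217.1]), array([68.6, 60.5]), np.float64(89.9)]
w3 red [ 190  165   50   83 2214] z 0.0311 [array([659.4, 223.2]), array([91.6, 37.4]), np.float64(6.4)]
w3 red [ 300  320   47   78 1629] z 0.0315 [array([461. ,  96.8]), array([ 57.7, 113.5]), np.float64(88.9)]
w3 red [317 373  12  11 110] z 0.032 [array([432.9,  97.8]), array([14.5, 15.3]), np.float64(89.9)]
```

```bash
cat > meas.py <<'E'
from h import *
P0={'yellow':(675,-221,-12,112,60,31),'blue':(704.5,-65.2,14.8,112,60,31),'green':(659,73,-4.4,100,50,25),'red':(659.5,222,6.6,93,38,31)}
def edges(n,g,verbose=1):
    i=z=np.load(f"pics/{n}.npz");d=z['d'];v,u=np.nonzero(d>0)
    P=dep(np.c_[u,v],d,i)*1000
    cx,cy,a,L,W,H=g;r=np.radians(a);ex=np.array([np.cos(r),np.sin(r)]);ey=np.array([-ex[1],ex[0]])
    q=P[:,:2]-[cx,cy];X=q@ex;Y=q@ey
    k=(abs(X)<L/2+15)&(abs(Y)<W/2+12)&(P[:,2]>H-6)&(P[:,2]<H+5)
    if k.sum()<200: return
    X,Y,Z=X[k],Y[k],P[k,2]
    m=lambda s:np.median(s)
    # long side lines fit by bins along X -> yaw, centre y ; front edge by bins along Y
    bx=np.arange(-L/2+10,L/2-25,4);lo=[Y[abs(X-b)<2].min() for b in bx];hi=[Y[abs(X-b)<2].max() for b in bx]
    by=np.arange(-W/2+8,W/2-7,3);fr=[X[abs(Y-b)<1.5].min() for b in by]
    yaw=a+np.degrees((np.polyfit(bx,lo,1)[0]+np.polyfit(bx,hi,1)[0])/2)
    yc=(m(lo)+m(hi))/2;xc=m(fr)+L/2
    c=np.array([cx,cy])+ex*xc+ey*yc
    print(n,'z',m(Z).round(1),'w',round(m(hi)-m(lo),1),'yaw',round(yaw,1),'c',c.round(1),'len',round(X.max()-X.min(),1))
if __name__=="__main__":
    for c in P0:
        print(c)
        for n in('w1','w2','w3'):
            try: edges(n,P0[c])
            except ValueError: print(n,'partly out')
E
python3 meas.py
```

```text
yellow
w1 z 30.6 w 59.5 yaw -12.0 c [ 674.7 -220.9] len 112.2
w2 z 30.4 w 58.8 yaw -10.2 c [ 675.4 -220.4] len 111.9
w3 z 30.3 w 59.5 yaw -10.3 c [ 674.9 -220.1] len 112.0
blue
w1 z 30.7 w 59.5 yaw 14.7 c [704. -65.] len 111.2
w2 z 30.6 w 59.5 yaw 14.8 c [704.7 -64.7] len 112.1
w3 z 30.5 w 58.9 yaw 14.9 c [704.3 -63.9] len 111.9
green
w1 z 24.7 w 49.2 yaw -4.1 c [659.4  72.9] len 103.9
w2 z 24.5 w 48.6 yaw -6.6 c [660.7  72.8] len 103.9
w3 z 24.5 w 49.2 yaw -4.3 c [660.2  73.7] len 104.7
red
w1 z 30.6 w 37.5 yaw 9.2 c [659.2 223.7] len 93.2
w2 z 30.4 w 37.2 yaw 5.1 c [659.8 224. ] len 92.9
w3 z 30.4 w 36.8 yaw 6.7 c [659.8 224.4] len 92.9
```

```bash
cat > go.py <<'E'
import sys,numpy as np
from plant import ctrl
from scipy.spatial.transform import Rotation as R
x,y,z,a=map(float,sys.argv[1:])
s=ctrl.get_state();Rt=R.from_rotvec(s['tcp_rot'])
G=R.from_euler('z',a,degrees=True)*R.from_rotvec([np.pi,0,0])
np.set_printoptions(precision=1,suppress=True)
print('shift mm',Rt.inv().apply(np.array([x,y,z])-s['eef_pos']*1000),'turn',np.degrees((Rt.inv()*G).as_rotvec()),'at',s['eef_pos']*1000,'t',s['time_s'],'op',round(s['opening']*1000,1),'gf',s['gripper_force'],s['ft_force'])
E
python3 - <<'E'
from h import *
for c in('blue','green'):   # triangulated heights: inner panel centroid in w1..w3
    o=[];r=[]
    for n in('w1','w2','w3'):
        z=np.load(f"pics/{n}.npz");b=[(m,s) for m,s in blobs(mask(z['p'],c),800) if s[1]<230]
        m=max(b,key=lambda t:t[1][4])[0];v,u=np.nonzero(m)
        uv=cv2.minAreaRect(np.c_[u,v].astype(np.float32))[0];a,b=rays(uv,z);o.append(a);r.append(b[0])
    print(c,'tri',tri(o,r).round(4))
o=[];r=[]
for n in('w1','w3'):
    z=np.load(f"pics/{n}.npz");b=[(m,s) for m,s in blobs(mask(z['p'],'red'),80) if s[4]<120][0]
    v,u=np.nonzero(b[0]);a,q=rays([u.mean(),v.mean()],z);o.append(a);r.append(q[0])
print('red spot',tri(o,r).round(4))
E
python3 -m crank '[[0.3,-18.3,32,0,0,0],[0.3,-18.3,32,0,0,0],[0.3,-18.3,32,0,0,0],[0.3,-18.3,32,0,0,0],[0.3,-18.3,32,0,0,0],[0.3,-18.3,32,0,0,0],[0.3,-18.3,32,0,0,0],[0,0,0,0,0,-6.6],[0,0,0,0,0,0],[0,0,0,0,0,0],[0,0,0,0,0,0]]' 1 40 >/dev/null; python3 go.py 659.6 224 175 6.6
```

```text
blue tri [ 0.7047 -0.0651  0.0318]
green tri [ 0.7019 -0.0354  0.4846]
red spot [0.4328 0.0977 0.0317]
shift mm [-0.9 -0.1 51.9] turn [-0.  -0.1 -0.2] at [660.4 224.  226.9] t 4.4 op 85.4 gf 0.0 [ 0.2 -0.1 -1. ]
```

```bash
python3 -m crank '[[-0.8,0,20,0,0,0],[0,0,20,0,0,0],[0,0,12,0,0,0],[0,0,0,0,0,0],[0,0,0,0,0,0]]'; python3 -m crank '[[0,0,0,0,0,0],[0,0,0,0,0,0],[0,0,0,0,0,0],[0,0,0,0,0,0],[0,0,0,0,0,0],[0,0,0,0,0,0]]' -1 40;python3 go.py 659.6 224 175 6.6
```

```text
time_s: 4.9
eef_pos: [0.6591, 0.2249, 0.1743]
tcp_rot: [-3.136, -0.18, -0.002]
ft_force: [0.4, 0.1, -0.6]
opening: 0.0854
gripper_force: 0.0
time_s: 5.5
eef_pos: [0.659, 0.2251, 0.1746]
tcp_rot: [-3.136, -0.181, -0.002]
ft_force: [-1.5, -0.6, 5.1]
opening: 0.0374
gripper_force: 42.7
shift mm [ 0.5  1.2 -0.4] turn [ 0.  -0.1  0. ] at [659.  225.1 174.6] t 5.5 op 37.4 gf 42.74725019931793 [-1.5 -0.6  5.1]
```

```bash
python3 -m crank '[[0,0,-20,0,0,0],[0,0,-35,0,0,0],[0,0,-15,0,0,7.1],[-15,10,0,0,0,0],[-33,21,0,0,0,0],[-33,21,0,0,0,0],[-33,21,0,0,0,0],[-33,21,0,0,0,0],[-33,21,0,0,0,0],[-17,10,0,0,0,0],[0,0,0,0,0,0],[0,0,0,0,0,0]]';python3 -m crank '[[0,0,0,0,0,0],[0,0,0,0,0,0]]'>/dev/null;python3 go.py 460.4 97.4 207.5 -0.5
```

```text
time_s: 6.7
eef_pos: [0.461, 0.1017, 0.2436]
tcp_rot: [-3.141, 0.015, -0.002]
ft_force: [0.7, 0.3, -1.9]
opening: 0.0374
gripper_force: 42.1
shift mm [-1.4  4.8 36.2] turn [-0.  -0.1  0. ] at [461.8 102.2 243.7] t 6.9 op 37.5 gf 42.059624791145325 [ 0.1  0.3 -1.6]
```

```bash
python3 -m crank '[[-1.4,4.8,12,0,0,0],[0,0,12,0,0,0],[0,0,8,0,0,0],[0,0,2,0,0,0],[0,0,1,0,0,0],[0,0,1,0,0,0],[0,0,0,0,0,0],[0,0,0,0,0,0]]';python3 go.py 460.4 97.4 206.6 -0.5
```

```text
time_s: 7.7
eef_pos: [0.4592, 0.097, 0.208]
tcp_rot: [3.142, -0.014, 0.001]
ft_force: [0.2, 0.1, -2.6]
opening: 0.0372
gripper_force: 42.1
shift mm [ 1.2 -0.4  1.4] turn [ 0. -0.  0.] at [459.2  97.  208. ] t 7.7 op 37.2 gf 42.087528705596924 [ 0.2  0.1 -2.6]
```

```bash
python3 -m crank '[[1.0,-0.4,0.5,0,0,0],[0,0,0.5,0,0,0],[0,0,0.5,0,0,0],[0,0,0,0,0,0],[0,0,0,0,0,0]]';python3 go.py 460.4 97.4 206.6 -0.5
```

```text
time_s: 8.2
eef_pos: [0.4602, 0.0974, 0.2065]
tcp_rot: [3.142, -0.014, 0.001]
ft_force: [-0.6, 0.6, 3.9]
opening: 0.0375
gripper_force: 42.6
shift mm [ 0.2 -0.  -0.1] turn [ 0. -0.  0.] at [460.2  97.4 206.5] t 8.2 op 37.5 gf 42.612438797950745 [-0.6  0.6  3.9]
```

```bash
python3 -m crank '[[0,0,0,0,0,0],[0,0,0,0,0,0],[0,0,0,0,0,0],[0,0,0,0,0,0]]' 0.4; python3 -m crank '[[0,0,-10,0,0,0],[0,0,-30,0,0,0],[0,0,-30,0,0,0],[30,0,-20,0,0,0],[30,0,-20,0,0,0],[0,0,0,0,0,0],[0,0,0,0,0,0]]'; python3 -c "from h import *;snap('v1')"
```

```text
time_s: 8.6
eef_pos: [0.4601, 0.0974, 0.2061]
tcp_rot: [3.142, -0.014, -0.0]
ft_force: [0.4, 0.1, 0.6]
opening: 0.0599
gripper_force: 0.0
time_s: 9.3
eef_pos: [0.52, 0.0969, 0.317]
tcp_rot: [3.142, -0.014, 0.002]
ft_force: [-0.7, 0.2, -0.3]
opening: 0.0597
gripper_force: 0.0
[0.52004108 0.09685576 0.31702601] [ 3.14155163e+00 -1.37705807e-02  1.64360874e-03] 9.3 0.06354448849309022
```

View pics/v1.png

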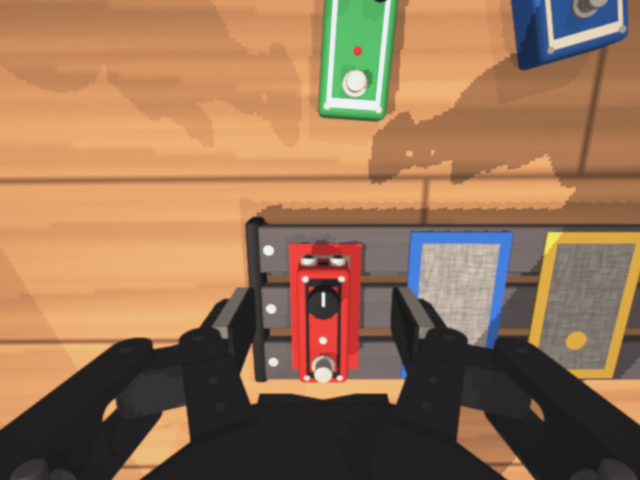

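Red stands square on its pad at (323,318), with border visible on both sides. Next is green.

```bash
python3 -m crank '[[35,6,20,0,0,0],[35,6,20,0,0,0],[35,6,20,0,0,0],[35,6,20,0,0,3.9],[0,0,0,0,0,0],[0,0,0,0,0,0],[0,0,0,0,0,0]]' 1 > /dev/null; python3 go.py 660 73.3 173 -4.4
python3 - <<'E'
from meas import *
# red placed: top at 63
edges('v1',(461,97.5,-0.5,93,38,63))
z=np.load('pics/v1.npz');
E
```

```text
shift mm [ 2.1 -1.4 62.8] turn [-0.   0.2  0. ] at [658.   72.1 235.8] t 10.05 op 85.2 gf 0.0 [-0.4  0.   0. ]
v1 z 62.3 w 37.3 yaw -0.6 c [461.3  99.2] len 92.0
```

```bash
python3 -m crank '[[2,-1.4,22,0,0,0],[0,0,25,0,0,0],[0,0,16,0,0,0],[0,0,0,0,0,0],[0,0,0,0,0,0]]'; python3 -m crank '[[0,0,0,0,0,0],[0,0,0,0,0,0],[0,0,0,0,0,0],[0,0,0,0,0,0],[0,0,0,0,0,0]]' -1 40;python3 go.py 660 73.3 173 -4.4
python3 - <<'E'
from h import *
z=np.load('pics/v1.npz');v,u=np.nonzero(mask(z['p'],'red'));P=dep(np.c_[u,v],z['d'],z)*1000
k=(abs(P[:,2]-32)<4)&(P[:,0]>400)&(P[:,0]<530);P=P[k]
for x in range(415,520,10):
    q=P[abs(P[:,0]-x)<4,1]
    if len(q): print(x,q.min().round(1),q.max().round(1),((q.min()+q.max())/2).round(1))
print(P[:,0].max())
E
```

```text
time_s: 10.55
eef_pos: [0.6617, 0.0731, 0.1737]
tcp_rot: [-3.139, 0.12, 0.0]
ft_force: [-0.1, -0.4, 0.0]
opening: 0.0854
gripper_force: 0.0
time_s: 11.05
eef_pos: [0.6625, 0.0728, 0.1746]
tcp_rot: [3.139, -0.121, 0.003]
ft_force: [-0.9, -0.5, 5.9]
opening: 0.0495
gripper_force: 43.7
shift mm [-2.6 -0.3  1.6] turn [ 0.  -0.1  0. ] at [662.5  72.8 174.6] t 11.05 op 49.5 gf 43.74872624874115 [-0.9 -0.5  5.9]
415 69.1 125.8 97.4
425 69.2 126.3 97.8
435 70.4 125.9 98.2
445 68.8 125.5 97.2
455 68.9 126.0 97.4
465 68.4 125.9 97.2
475 68.5 125.4 97.0
485 69.7 125.1 97.4
495 68.2 125.7 96.9
505 68.3 125.1 96.7
515 68.5 124.8 96.6
516.7215933905812
```

```bash
python3 -m crank '[[0,0,-20,0,0,0],[0,0,-35,0,0,0],[0,0,-15,0,0,-3.9],[-13,18,0,0,0,0],[-25,36,0,0,0,0],[-25,36,0,0,0,0],[-25,36,0,0,0,0],[-25,36,0,0,0,0],[-25,36,0,0,0,0],[-25,36,0,0,0,0],[-25,36,0,0,0,0],[-13,18,0,0,0,0]]'>/dev/null;python3 -m crank '[[0,0,0,0,0,0],[0,0,0,0,0,0],[0,0,0,0,0,0]]';python3 go.py 461.2 -217.3 206.6 -0.5
```

```text
time_s: 12.55
eef_pos: [0.4589, -0.2126, 0.2431]
tcp_rot: [-3.141, 0.012, 0.0]
ft_force: [0.3, -0.7, -1.6]
opening: 0.0493
gripper_force: 43.0
shift mm [ 2.3  4.7 36.5] turn [-0.   0.   0.1] at [ 458.9 -212.6  243.1] t 12.55 op 49.3 gf 42.95285940170288 [ 0.3 -0.7 -1.6]
```

```bash
python3 -m crank '[[2.3,4.7,12,0,0,0],[0,0,12,0,0,0],[0,0,8,0,0,0],[0,0,2,0,0,0],[0,0,1,0,0,0],[0,0,0,0,0,0],[0,0,0,0,0,0]]';python3 go.py 461.2 -217.3 206.6 -0.5
```

```text
time_s: 13.25
eef_pos: [0.4608, -0.2181, 0.2084]
tcp_rot: [3.141, -0.014, 0.001]
ft_force: [1.4, 0.4, -1.2]
opening: 0.0493
gripper_force: 42.9
shift mm [ 0.4 -0.8  1.8] turn [ 0. -0.  0.] at [ 460.8 -218.1  208.4] t 13.25 op 49.3 gf 42.938470244407654 [ 1.4  0.4 -1.2]
```

```bash
python3 -m crank '[[0.4,-0.8,0.6,0,0,0],[0,0,0.6,0,0,0],[0,0,0.6,0,0,0],[0,0,0,0,0,0],[0,0,0,0,0,0]]';python3 go.py 461.2 -217.3 206.6 -0.5
```

```text
time_s: 13.75
eef_pos: [0.4612, -0.2173, 0.2066]
tcp_rot: [3.141, -0.014, 0.0]
ft_force: [-1.1, -0.0, -0.5]
opening: 0.0493
gripper_force: 43.2
shift mm [ 0.  0. -0.] turn [ 0. -0.  0.] at [ 461.2 -217.3  206.6] t 13.75 op 49.3 gf 43.198015093803406 [-1.1 -0.  -0.5]
```

```bash
python3 -m crank '[[0,0,0.5,0,0,0],[0,0,0.3,0,0,0],[0,0,0,0,0,0],[0,0,0,0,0,0]]';python3 -m crank '[[0,0,0,0,0,0]]'
```

```text
time_s: 14.15
eef_pos: [0.4611, -0.2173, 0.2065]
tcp_rot: [3.141, -0.014, 0.001]
ft_force: [-2.4, 0.2, 6.3]
opening: 0.0492
gripper_force: 44.0
time_s: 14.25
eef_pos: [0.4612, -0.2173, 0.2065]
tcp_rot: [3.141, -0.014, 0.001]
ft_force: [-1.5, 0.6, 6.0]
opening: 0.0491
gripper_force: 44.0
```

```bash
python3 -m crank '[[0,0,0,0,0,0],[0,0,0,0,0,0],[0,0,0,0,0,0],[0,0,0,0,0,0]]' 0.6 >/dev/null; python3 -m crank '[[0,0,-10,0,0,0],[0,0,-30,0,0,0],[0,0,-30,0,0,0],[30,0,-20,0,0,0],[30,0,-20,0,0,0],[0,0,0,0,0,0],[0,0,0,0,0,0],[0,0,0,0,0,0]]'; cat > chk.py <<'E'
import sys
from meas import *
T={'yellow':(459.4,-112.6,-.5,112,60,63),'blue':(460.1,-8,-.5,112,60,63),'green':(458.8,-217.3,-.5,100,50,57),'red':(461.1,97,-.5,93,38,63)}
n=sys.argv[1];z=np.load(f'pics/{n}.npz')
for c in sys.argv[2:]:
    g=T[c];edges(n,g)
    v,u=np.nonzero(mask(z['p'],c));P=dep(np.c_[u,v],z['d'],z)*1000
    k=(abs(P[:,2]-32)<4)&(abs(P[:,0]-g[0])<75)&(abs(P[:,1]-g[1])<45);P=P[k]
    q=[np.array([P[abs(P[:,0]-x)<3,1].min(),P[abs(P[:,0]-x)<3,1].max()]) for x in range(int(g[0])-20,int(g[0])+45,8)]
    q=np.median(q,0);print(c,'pad y',q.round(1),q.mean().round(1),'x rear',P[:,0].max().round(1),'front',P[:,0].min().round(1))
E
python3 -c "from h import *;snap('v2')"; python3 chk.py v2 green; python3 chk.py v1 red; python3 go.py 675 -220.5 171 -12
```

```text
time_s: 15.45
eef_pos: [0.5199, -0.2172, 0.3149]
tcp_rot: [-3.14, 0.014, 0.004]
ft_force: [-0.8, 0.5, -0.3]
opening: 0.0686
gripper_force: 0.0
[ 0.51991204 -0.21719626  0.31493619] [-3.1398462   0.01372838  0.00445001] 15.45 0.007709892633387531
v2 z 56.5 w 49.3 yaw -0.5 c [ 459.3 -215.6] len 103.2
green pad y [-251.3 -184.5] -217.9 x rear 516.4 front 398.2
v1 z 62.3 w 37.3 yaw -0.6 c [461.2  99.2] len 92.0
red pad y [ 68.6 125.4] 97.0 x rear 516.7 front 393.2
shift mm [155.7   2.1 143.2] turn [-0.1  0.2 11.5] at [ 519.8 -217.3  314.7] t 15.5 op 68.7 gf 0.0 [0.9 0.3 0. ]
```

View pics/v2.png

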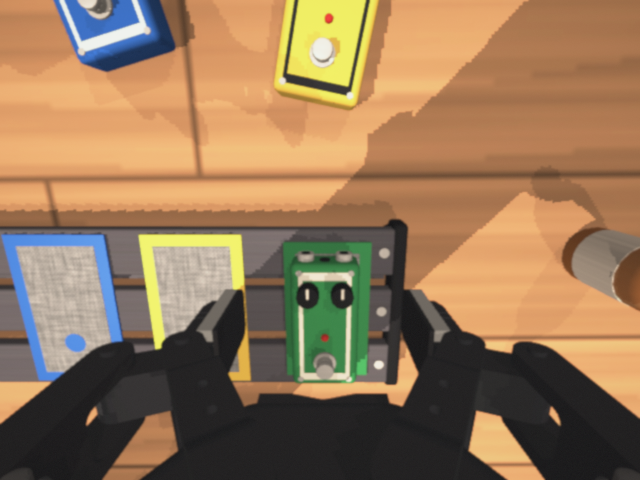

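Green is on its pad at (325,315), about 2 mm towards +y; red shows the same offset, so I'll shift the next two by −2 mm in y. Next is yellow.

```bash
python3 -m crank '[[39,0.5,20,0,0,0],[39,0.5,20,0,0,0],[39,0.5,20,0,0,0],[39,0.5,20,0,0,0],[0,0,0,0,0,5.75],[0,0,0,0,0,5.75],[0,0,0,0,0,0],[0,0,0,0,0,0],[0,0,0,0,0,0]]' 1 > /dev/null; python3 go.py 675 -220.5 171 -12
```

```text
shift mm [-1.6 -0.5 64.5] turn [-0.   0.1  0.1] at [ 676.5 -221.3  235.5] t 16.4 op 85.4 gf 0.0 [-0.8  0.1  0.3]
```

```bash
python3 -m crank '[[-1.6,-0.5,22,0,0,0],[0,0,25,0,0,0],[0,0,17,0,0,0],[0,0,0,0,0,0],[0,0,0,0,0,0],[0,0,0,0,0,0]]'; python3 -m crank '[[0,0,0,0,0,0],[0,0,0,0,0,0],[0,0,0,0,0,0],[0,0,0,0,0,0],[0,0,0,0,0,0]]' -1 45;python3 go.py 675 -220.5 171 -12
```

```text
time_s: 17.0
eef_pos: [0.6763, -0.2207, 0.1729]
tcp_rot: [3.124, -0.328, 0.004]
ft_force: [-0.0, 0.1, -0.0]
opening: 0.0858
gripper_force: 0.0
time_s: 17.5
eef_pos: [0.6762, -0.2208, 0.1731]
tcp_rot: [3.123, -0.328, 0.004]
ft_force: [-1.2, -0.8, 6.5]
opening: 0.059
gripper_force: 51.4
shift mm [-1.2 -0.   2.1] turn [ 0.1 -0.1  0. ] at [ 676.2 -220.8  173.1] t 17.5 op 59.0 gf 51.39733850955963 [-1.2 -0.8  6.5]
```

```bash
python3 -m crank '[[0,0,-20,0,0,0],[0,0,-40,0,0,0],[0,0,-30,0,0,-5.75],[0,0,0,0,0,-5.75],[-18,-9,0,0,0,0],[-36,-17.5,0,0,0,0],[-36,-17.5,0,0,0,0],[-36,-17.5,0,0,0,0],[-36,-17.5,0,0,0,0],[-36,-17.5,0,0,0,0],[-18,-9,0,0,0,0],[0,0,0,0,0,0]]'>/dev/null;python3 -m crank '[[0,0,0,0,0,0],[0,0,0,0,0,0]]' >/dev/null;python3 go.py 460.2 -114.6 205.1 -0.5
```

```text
shift mm [-1.8  0.9 56.6] turn [ 0.1 -0.1 -0. ] at [ 461.9 -113.6  261.7] t 18.9 op 59.5 gf 50.47846734523773 [-0. -0. -3.]
```

```bash
python3 -m crank '[[-1.8,0.9,15,0,0,0],[0,0,20,0,0,0],[0,0,14,0,0,0],[0,0,4,0,0,0],[0,0,1,0,0,0],[0,0,0,0,0,0],[0,0,0,0,0,0],[0,0,0,0,0,0]]' >/dev/null;python3 go.py 460.2 -114.6 205.1 -0.5
```

```text
shift mm [1.1 0.6 3.1] turn [ 0.  -0.1  0. ] at [ 459.1 -113.9  208.2] t 19.7 op 59.4 gf 50.28646945953369 [-1.   0.2 -3.6]
```

```bash
python3 -m crank '[[0.9,0.6,1,0,0,0],[0,0,0.8,0,0,0],[0,0,0.6,0,0,0],[0,0,0.6,0,0,0],[0,0,0,0,0,0],[0,0,0,0,0,0]]' >/dev/null;python3 go.py 460.2 -114.6 205.1 -0.5
```

```text
shift mm [ 0.5  0.2 -0. ] turn [ 0. -0.  0.] at [ 459.7 -114.4  205.1] t 20.3 op 59.4 gf 51.34352087974548 [-0.  -0.1  4.5]
```

```bash
python3 -m crank '[[0,0,0,0,0,0],[0,0,0,0,0,0],[0,0,0,0,0,0],[0,0,0,0,0,0]]' 0.8 >/dev/null; python3 -m crank '[[0,0,-10,0,0,0],[0,0,-30,0,0,0],[0,0,-40,0,0,0],[40,0,-20,0,0,0],[40,0,-10,0,0,0],[0,0,0,0,0,0],[0,0,0,0,0,0],[0,0,0,0,0,0]]'>/dev/null;python3 -c "from h import *;snap('v3')"; python3 chk.py v3 yellow green;python3 go.py 704.3 -64.6 171 14.8
```

```text
[ 0.53834669 -0.114664    0.31417389] [-3.14038707  0.01360629  0.00455451] 21.5 0.012529083762210668
shift mm [166.  -51.4 142.5] turn [ -0.1   0.2 -15.3] at [ 538.2 -114.7  314. ] t 21.55 op 77.1 gf 0.0 [-0.9  0.2  0.1]Traceback (most recent call last):
  File "chk.py", line 6, in <module>
    g=T[c];edges(n,g)
           ~~~~~^^^^^
  File "meas.py", line 13, in edges
    bx=np.arange(-L/2+10,L/2-25,4);lo=[Y[abs(X-b)<2].min() for b in bx];hi=[Y[abs(X-b)<2].max() for b in bx]
                                       ~~~~~~~~~~~~~~~~~^^
    return umr_minimum(a, axis, None, out, keepdims, initial, where)
ValueError: zero-size array to reduction operation minimum which has no identity
```

Front end occluded in that view; final check comes later. On to blue.

```bash
python3 -m crank '[[41,-13,19,0,0,0],[41,-13,19,0,0,0],[41,-13,19,0,0,0],[42,-12,20,0,0,0],[0,0,0,0,0,-7.7],[0,0,0,0,0,-7.6],[0,0,0,0,0,0],[0,0,0,0,0,0],[0,0,0,0,0,0]]' 1 > /dev/null; python3 go.py 704.3 -64.6 171 14.8
```

```text
shift mm [ 0.1 -1.2 66.7] turn [-0.   0.  -0.1] at [704.6 -65.8 237.7] t 22.45 op 85.4 gf 0.0 [ 0.3 -0.6 -0.2]
```

```bash
python3 -m crank '[[0,-1,22,0,0,0],[0,0,26,0,0,0],[0,0,17,0,0,0],[0,0,0,0,0,0],[0,0,0,0,0,0],[0,0,0,0,0,0]]'; python3 -m crank '[[0,0,0,0,0,0],[0,0,0,0,0,0],[0,0,0,0,0,0],[0,0,0,0,0,0],[0,0,0,0,0,0]]' -1 45;python3 go.py 704.3 -64.6 171 14.8
```

```text
time_s: 23.05
eef_pos: [0.7055, -0.0649, 0.174]
tcp_rot: [3.115, 0.404, 0.004]
ft_force: [0.5, 0.1, -0.4]
opening: 0.0854
gripper_force: 0.0
time_s: 23.55
eef_pos: [0.7055, -0.0648, 0.1741]
tcp_rot: [3.114, 0.405, 0.004]
ft_force: [-0.7, -0.6, 5.7]
opening: 0.0592
gripper_force: 51.1
shift mm [-1.1 -0.5  3.1] turn [ 0.1 -0.1  0. ] at [705.5 -64.8 174.1] t 23.55 op 59.2 gf 51.13682806491852 [-0.7 -0.6  5.7]
```

```bash
python3 -m crank '[[0,0,-20,0,0,0],[0,0,-40,0,0,0],[0,0,-30,0,0,7.7],[0,0,0,0,0,7.6],[-20,-4,0,0,0,0],[-41,-9,0,0,0,0],[-41,-9,0,0,0,0],[-41,-9,0,0,0,0],[-41,-9,0,0,0,0],[-41,-9,0,0,0,0],[-20,-4,0,0,0,0],[0,0,0,0,0,0]]'>/dev/null;python3 -m crank '[[0,0,0,0,0,0],[0,0,0,0,0,0]]' >/dev/null;python3 go.py 460.8 -10 206.1 -0.5
```

```text
shift mm [-1.4 -0.  56.6] turn [ 0.  -0.2 -0. ] at [462.  -10.  262.7] t 24.95 op 59.1 gf 50.22167086601257 [ 1.4 -1.1 -1.6]
```

```bash
python3 -m crank '[[-1,0,15,0,0,0],[0,0,20,0,0,0],[0,0,14,0,0,0],[0,0,4,0,0,0],[0,0,1,0,0,0],[0,0,0,0,0,0],[0,0,0,0,0,0],[0,0,0,0,0,0]]' >/dev/null;python3 go.py 460.8 -10 206.1 -0.5
```

```text
shift mm [1.2 0.5 3.1] turn [ 0.  -0.1  0. ] at [459.6  -9.5 209.2] t 25.75 op 59.6 gf 50.09678900241852 [-0.1  0.4 -1.7]
```

```bash
python3 -m crank '[[1,0.5,1,0,0,0],[0,0,0.8,0,0,0],[0,0,0.6,0,0,0],[0,0,0.6,0,0,0],[0,0,0,0,0,0],[0,0,0,0,0,0]]' >/dev/null;python3 go.py 460.8 -10 206.1 -0.5
```

```text
shift mm [ 0.5  0.  -0.1] turn [ 0. -0.  0.] at [460.3 -10.  206. ] t 26.35 op 59.2 gf 51.01348578929901 [-1.2  0.6  5.4]
```

```bash
python3 -m crank '[[0,0,0,0,0,0],[0,0,0,0,0,0],[0,0,0,0,0,0],[0,0,0,0,0,0]]' 0.8 >/dev/null; python3 -m crank '[[0,0,-10,0,0,0],[0,0,-30,0,0,0],[0,0,-40,0,0,0],[5,12,-40,0,0,0],[5,13,-40,0,0,0],[5,12,-40,0,0,0],[5,13,-30,0,0,0],[0,0,0,0,0,0],[0,0,0,0,0,0],[0,0,0,0,0,0],[0,0,0,0,0,0]]'>/dev/null;python3 -c "from h import *;snap('v4')"; python3 chk.py v4 yellow green blue red
```

```text
[ 0.47915751 -0.05957821  0.43411415] [-3.14006789  0.01295251  0.00590539] 27.85 0.009142168823416983
v4 z 62.5 w 59.2 yaw -0.4 c [ 459.6 -112.4] len 111.4
yellow pad y [-82.7 -74.1] -78.4 x rear 524.4 front 396.4
v4 z 56.4 w 49.0 yaw 1.8 c [ 459.8 -214.6] len 103.7
green pad y [-191.8 -184. ] -187.9 x rear 516.3 front 398.6
v4 z 62.6 w 59.0 yaw -0.6 c [459.3  -8.3] len 111.3
blue pad y [-46.3  30.9] -7.7 x rear 524.4 front 393.4
v4 z 62.4 w 37.0 yaw -0.3 c [461.   98.4] len 92.0
red pad y [69.2 80.4] 74.8 x rear 516.7 front 403.0
```

View pics/v4.png

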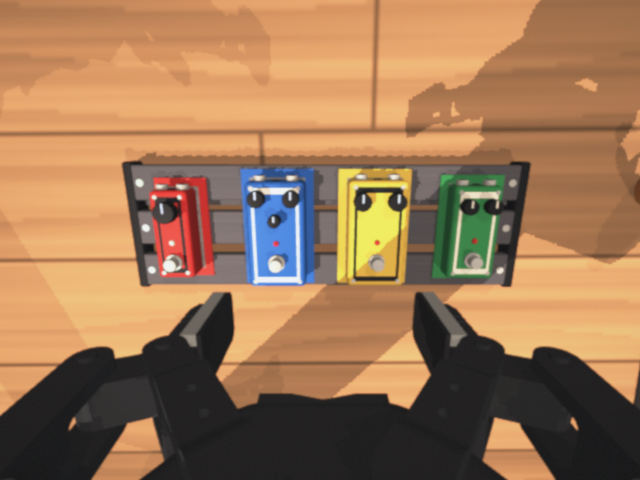

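All four are on their pads, footswitches to the front. Blue and yellow are centred within 1 mm, red about 1 mm off, green about 2–3 mm off towards +y. There is plenty of time, so I'll regrasp green and shift it.

```bash
python3 -m crank '[[-4,39,25,0,0,0],[-4,39,25,0,0,0],[-5,40,25,0,0,0],[-5,40,25,0,0,0],[0,0,40,0,0,0],[0,0,30,0,0,0],[0,0,0,0,0,0],[0,0,0,0,0,0],[0,0,0,0,0,0]]' 0.6 >/dev/null;python3 go.py 461.2 -217.3 206.8 -0.5
```

```text
shift mm [-0.  -0.7 60. ] turn [ 0.1 -0.1  0. ] at [ 461.1 -217.9  266.8] t 28.8 op 68.6 gf 0.0 [ 0.2 -0.3  1. ]
```

```bash
python3 -m crank '[[0,-0.6,20,0,0,0],[0,0,22,0,0,0],[0,0,15,0,0,0],[0,0,2,0,0,0],[0,0,0,0,0,0],[0,0,0,0,0,0],[0,0,0,0,0,0]]' >/dev/null; python3 go.py 461.2 -217.3 206.8 -0.5;python3 -m crank '[[0,0,0,0,0,0],[0,0,0,0,0,0],[0,0,0,0,0,0],[0,0,0,0,0,0],[0,0,0,0,0,0]]' -1 40 >/dev/null;python3 go.py 461.2 -217.3 206.8 -0.5; python3 -m crank '[[0,0,-3,0,0,0],[0,0,-3,0,0,0],[0,2.3,0,0,0,0],[0,0,0,0,0,0],[0,0,0,0,0,0],[0,0,0,0,0,0]]';python3 go.py 461.2 -219.5 206.8 -0.5
```

```text
shift mm [ 0.3 -0.3  1. ] turn [ 0.1 -0.1  0. ] at [ 460.9 -217.6  207.8] t 29.5 op 68.4 gf 0.0 [-0.5  0.1 -0.4]
shift mm [ 0.5 -0.2  0.7] turn [ 0.  -0.1 -0. ] at [ 460.7 -217.5  207.5] t 30.0 op 49.6 gf 42.821529507637024 [-0.6  1.9  4.9]
time_s: 30.6
eef_pos: [0.4604, -0.2197, 0.2124]
tcp_rot: [-3.141, 0.014, 0.001]
ft_force: [-0.1, 0.1, -2.2]
opening: 0.0491
gripper_force: 42.0
shift mm [ 0.8 -0.2  5.6] turn [-0.  0. -0.] at [ 460.4 -219.7  212.4] t 30.6 op 49.1 gf 41.99054539203644 [-0.1  0.1 -2.2]
```

```bash
python3 -m crank '[[0,0,2,0,0,0],[0,0,1,0,0,0],[0,0,0.8,0,0,0],[0,0,0.6,0,0,0],[0,0,0.5,0,0,0],[0,0,0,0,0,0],[0,0,0,0,0,0]]'>/dev/null;python3 go.py 460.4 -219.6 207.5 -0.5
```

```text
shift mm [-0.1 -0.1  0.2] turn [ 0. -0. -0.] at [ 460.5 -219.7  207.7] t 31.3 op 49.1 gf 41.9904899597168 [-0.8 -0.3 -1.8]
```

```bash
python3 -m crank '[[0,0,0.5,0,0,0],[0,0,0.5,0,0,0],[0,0,0,0,0,0],[0,0,0,0,0,0]]'>/dev/null;python3 go.py 460.4 -219.6 207.5 -0.5
```

```text
shift mm [-0.1 -0.  -0. ] turn [ 0. -0.  0.] at [ 460.5 -219.6  207.5] t 31.7 op 49.0 gf 42.76745080947876 [-1.1  0.2  6. ]
```

Contact at 6 N. I'll release, rise and check.

```bash
python3 -m crank '[[0,0,0,0,0,0],[0,0,0,0,0,0],[0,0,0,0,0,0],[0,0,0,0,0,0]]' 0.6 >/dev/null; python3 -m crank '[[0,0,-10,0,0,0],[0,0,-30,0,0,0],[0,0,-30,0,0,0],[30,0,-20,0,0,0],[30,0,-20,0,0,0],[0,0,0,0,0,0],[0,0,0,0,0,0],[0,0,0,0,0,0]]' >/dev/null;python3 -c "from h import *;snap('v5')"; python3 chk.py v5 green
python3 -m crank '[[0,-40,-20,0,0,0],[0,-45,-20,0,0,0],[0,-45,-20,0,0,0],[0,-45,-20,0,0,0],[0,-40,0,0,0,0],[0,-40,0,0,0,0],[0,-40,0,0,0,0],[0,0,0,0,0,0],[0,0,0,0,0,0],[0,0,0,0,0,0]]' >/dev/null;python3 -c "from h import *;snap('v6')"; python3 chk.py v6 red
```

```text
[ 0.51926396 -0.21960215  0.31603655] [-3.13982751  0.01371962  0.00446032] 32.9 0.009496575696538187
v5 z 56.5 w 49.2 yaw -0.7 c [ 458.4 -217.9] len 104.7
green pad y [-251.2 -184.5] -217.9 x rear 517.2 front 398.6
[0.52277755 0.07381712 0.39613948] [ 3.14113977e+00 -1.52113725e-02 -2.41036492e-03] 33.95 0.014956837997316529
v6 z 62.2 w 37.2 yaw -0.6 c [460.3  99.2] len 92.9
red pad y [ 69.4 125.6] 97.5 x rear 516.6 front 395.9
```

```bash
python3 - <<'E'
from h import *
p,d=ctrl.grab_frame("scene");cv2.imwrite("pics/end.png",p[...,::-1])
E
```

```text
(no output)
```

View pics/end.png

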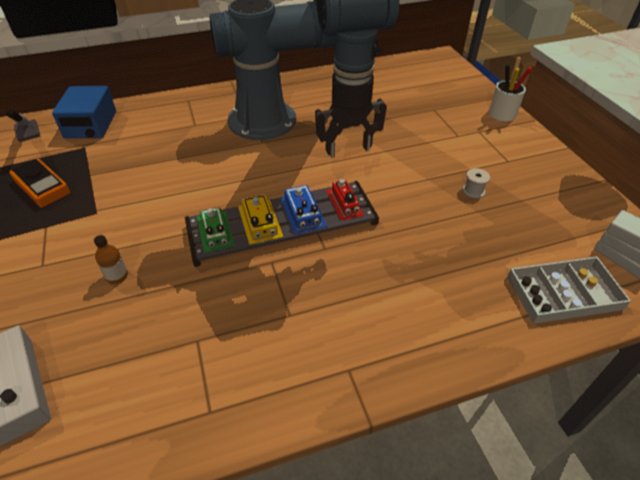

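All four pedals stand on their pads, between (215,230) and (347,200). The bottle at (110,262) and reel at (477,183) have not moved, and the arm is clear.

```bash
python3 -c "
from plant import ctrl
print(ctrl.finish_job())"
```

```text
the job is handed in; nothing more can be done
None
```

The job is handed in: all four pedals stand flat on their own colour's pad, footswitches to the front edge; the last checks put green, yellow and blue within about 1 mm of pad centre and red about 2 mm off to the left (+y), with the reel and bottle untouched, at about 34 s of the 99 s.

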